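# Let the yellow tin out of the tin feeder

### The job

Let the yellow-banded tin out of the two-lane tin feeder: with the fingertips press down the grey paddle beside the yellow tin's lane, keep it down until the tin has rolled out under the lifted orange gate to the front lip, then let the paddle come up again so that the gate shuts behind it. Press only that paddle, never touch or pick up a tin, and leave the navy tin behind its shut gate and everything else on the worktop where it is.

Things in the scene. Friction and masses are not known exactly. Their poses are not given: they have to be found in the camera images.
- feeder: White and teal tin feeder, fixed, 270 (x) by 210 (y) mm, 95 high; paddles reach to 188 mm either side. Origin on the worktop on its middle line. Open chute slopes 8 degrees down to its -x side (roughly to the robot), to a 45 mm high lip at x -100 mm. Lanes 62 mm wide at y +34 (left) and -34 (right); gates at x -20, one shared tray in front of them. A lever along y rocks beside each lane
- lever_left (a joint): left (+y) lane's rocking lever, rad: 0 = at rest, orange gate shut; grows as its paddle is pressed, lifting the gate; stop at 0.62. The gate clears the tin from about 0.5: press right down to the stop. Pivot along feeder x, at feeder (-20, 88, 85) mm. A spring returns it when let go: about 3 N at the paddle to start it, 6 N to hold it right down
- lever_right (a joint): the same for the right (-y) lane, mirrored: pivot at feeder (-20, -88, 85) mm
- paddle_left (a point): centre of the top face of the left lever's grey paddle, 46 (feeder x) by 40 mm, 6 thick. At rest 118 mm above the worktop, slanting up outwards by 17 degrees, 161 mm from the feeder's middle line. It moves with the paddle: pressed right down it is 49 mm lower (69 mm above the worktop); under it and outside it is free space
- paddle_right (a point): the same for the right lever's paddle, mirrored
- yellow_tin (a point): centre of the small steel food tin with a yellow band (42 mm diameter, 56 mm long, about 100 g), lying on its side across one of the two lanes, against the back of that lane's gate: either lane. Waiting, its centre is at feeder x = +4 mm; rolled out and lying against the front lip, at about x = -77 mm
- navy_tin (a point): centre of the like tin with a navy band, waiting in the other lane
- rack: white plastic drying rack holding two yellow toddler plates and a navy divided plate, 280 by 200 mm, 200 mm high with the plates, fixed; origin under its middle
- jar: glass jar with white screw-top lid, 76 mm diameter, 115 mm high, loose; origin under its middle
- spoon: grey silicone spoon, 240 mm long, lying on the worktop, loose
- mug: blue mug, 80 mm diameter, 90 mm high, loose; origin under its middle
- bowl: yellow toddler bowl, 120 mm diameter, 50 mm high, loose; origin under its middle
- beaker: teal toddler beaker, 70 mm diameter, 100 mm high, loose; origin under its middle
Things that resemble listed ones, but are neither listed nor needed, are in the scene too. Leave any red or white look-alike of the part that bears navy_tin alone.

How it is judged:
By the outcome, as a careful person would: the job done as asked, in the order asked, and still so for the second after the job is handed in, with the robot touching nothing.
It also fails if it takes over 35 s, if anything falls off the work surface, if the arm or the gripper's body presses on something with over 40 N, if the wrist force passes 120 N, or if a joint passes its speed limit or range.

### The arm

A 6-joint arm with a two-finger parallel gripper is mounted at the origin on the work surface. World frame = base frame: x ahead of the robot, y to its left, z up, the work surface at z = 0. Lengths are in m, angles in rad, forces in N, time in s.
With the tool pointing down it reaches from about 0.25 to 0.775 m from the base axis. Payload 4 kg.
Tool frame: the origin (TCP) lies midway between the tips of the shut fingers; the grasp point (between the pads) lies 19 mm behind it; z points along the fingers, x is the direction in which the jaws open and shut, and the axes are right-handed (so a half turn about z gives the same grasp; the last joint's range is limited). The gripper opens to 94 mm and grips with 3 to 60 N. Pads are 16 mm wide; open, the fingers measure 119 mm over their backs; the gripper's body (75 mm by 177 mm) begins 78 mm behind the grasp point.
Start: joints at [-1.258, 0.087, 1.371, -0, 1.684, -0.103], TCP at [0.222, -0.503, 0.206] pointing down, gripper open.
Joint ranges: [-3.1, 3.1], [-0.76, 2.03], [0.27, 2.55], [-1.08, 4.22], [0.17, 2.65], [-2.57, 2.57]. Speed limits (rad/s): [2.79, 2.79, 3.14, 3.14, 3.14, 3.14].

### API

Orientations are given as [roll, pitch, yaw] about the fixed x, y, z axes, in that order (R = Rz(yaw) Ry(pitch) Rx(roll)).
In Python, from bench import * gives the robot as it stands.
- The arm moves only by the tool send_rows, never from a script. Its argument "rows" is one flat list of numbers, 7 for each row, row after row: the shift along the world's x, y, z in mm, then the turn, a rotation vector about the world's x, y, z in degrees, then the opening, from 0 (shut) to 1 (fully open). A call has exactly 8 rows; each row shifts and turns the commanded pose from where the row before left it; what a row does not reach is not made up. A row lasts 1/8 s, in which the tool goes at most 62.5 mm and 10.7 degrees, less where a joint would pass 70% of its speed; a pose out of reach is approached as far as the arm can. A call is refused whole if a number of a shift passes 62.5 or a number of a turn 10.7, either way. A call with a gripper value outside its range is refused whole. The fingers move at their own pace and stop on an object; the grip force is fixed at half the most. Time passes only in rows, so rows that do not move let the fingers close, or fill a call up. It gives the time, the measured TCP pose, the force and the opening at its end, in the units of the state.
- get_obs(): the state, without advancing time (a new reading comes with each control period).
- snapshot(name): name is "scene" or "side" or "wrist"; returns a dict with "color" (420x560x3 uint8, red, green, blue), "intrinsics" (3x3 intrinsics, pixels), "distortion" ([k1, k2, p1, p2, k3] as OpenCV has them; the pictures are not rectified), "rvec" (rotation vector, rad) and "tvec" (3), from world to camera coordinates, as OpenCV has them; the wrist camera has in their place "T_tool_cam" (4x4, takes a point from camera to tool coordinates, whose origin is the TCP and whose axes are the tool frame's). Camera axes: x right, y down, z forward; pixel columns grow to the right and rows downward; lengths in m; the calibration is good to about 2 mm. A picture is of the moment at which its call begins: read the wrist's pose just before it. There is no depth.
- close_job(): hands the job in, once; it reports no verdict.
The state is a dict: "time": time; "joint_positions": joint angles; "qvel": joint speeds; "joint_torque": joint torques, N m; "tool_pos": TCP position; "ee_rot": TCP orientation; "wrist_force": force on the tool from outside, world axes, zero at the start; "wrist_torque": the same for the moment, N m; "width": finger opening in m.
Only numpy, scipy, OpenCV 4.12 (cv2) and the standard library are available. Lean on these libraries where they do the work, as an engineer would, in place of code of your own. Each camera call takes 0.05 s, during which the arm holds its last target.

## Working session

There is one attempt and no reset: what is moved stays moved. The work goes in short steps, Python scripts to look and compute and a tool call to move; the robot and the scene stay as the last step left them, time stands still between calls to the robot, and variables do not carry over. Pictures are saved under pics/ and viewed, and the job is handed in when it is done.

Besides the shell and the picture viewer there is one more tool, called as a command line: name --argument value ..., lists and objects as JSON in quotes. send_rows: Moves the arm, as the interface text tells. Its arguments: {"type":"object","properties":{"rows":{"type":"array","items":{"type":"number"}}},"required":["rows"]}

```bash
mkdir -p pics; ls; python3 - <<'E'
from bench import *
import cv2
o=get_obs();print(o)
for n in("scene","side","wrist"):
    s=snapshot(n);cv2.imwrite(f"pics/{n}0.png",s["color"][:,:,::-1])
    print(n,[ (k,v) for k,v in s.items() if k!="color"])
E
```

```text
pics
{'time': 0.0, 'joint_positions': array([-1.25808651e+00,  8.79737944e-02,  1.37223756e+00, -3.11097182e-05,
        1.68358819e+00, -1.03110529e-01]), 'qvel': array([ 0.00072308, -0.00092136, -0.00185999, -0.00020029,  0.00057436,
        0.00043319]), 'joint_torque': array([-1.20375775e-03, -3.40189362e+01, -3.02426040e+01,  7.14902231e-02,
        3.30252678e-02, -1.70019198e-04]), 'tool_pos': array([ 0.22198005, -0.50262169,  0.20430238]), 'ee_rot': array([-3.14139626e+00,  2.19835264e-03, -1.15497923e+00]), 'wrist_force': array([ 0.57372715,  0.12687114, -0.55696823]), 'wrist_torque': array([ 0.05372152, -0.01548734, -0.04071459]), 'width': 0.09395201720518905}
scene [('intrinsics', array([[457.70233288,   0.        , 278.03510326],
       [  0.        , 457.70233288, 209.46800988],
       [  0.        ,   0.        ,   1.        ]])), ('distortion', array([-0.12659024,  0.        ,  0.        ,  0.        ,  0.        ])), ('rvec', array([ 2.53313437,  0.66811803, -0.19963217])), ('tvec', array([-0.47122095, -0.15074853,  1.48312335]))]
side [('intrinsics', array([[492.8398
[... 268 characters left out ...]
69,  1.41090647])), ('tvec', array([0.49240305, 0.13753843, 1.41646212]))]
wrist [('intrinsics', array([[299.23866891,   0.        , 281.07046887],
       [  0.        , 299.23866891, 209.3110067 ],
       [  0.        ,   0.        ,   1.        ]])), ('distortion', array([-0.01396129,  0.        ,  0.        ,  0.        ,  0.        ])), ('T_tool_cam', array([[ 9.99999865e-01, -5.09073293e-04,  1.00456636e-04,
        -1.16518456e-05],
       [ 4.68773903e-04,  9.69332522e-01,  2.45752399e-01,
        -7.00709454e-02],
       [-2.22481867e-04, -2.45752319e-01,  9.69332630e-01,
        -1.78834808e-01],
       [ 0.00000000e+00,  0.00000000e+00,  0.00000000e+00,
         1.00000000e+00]]))]
```

View pics/scene0.png

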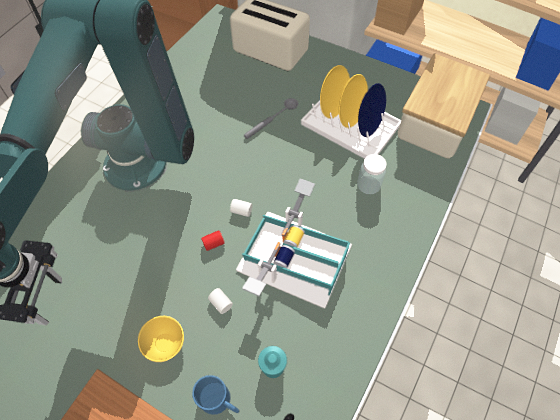

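View pics/side0.png

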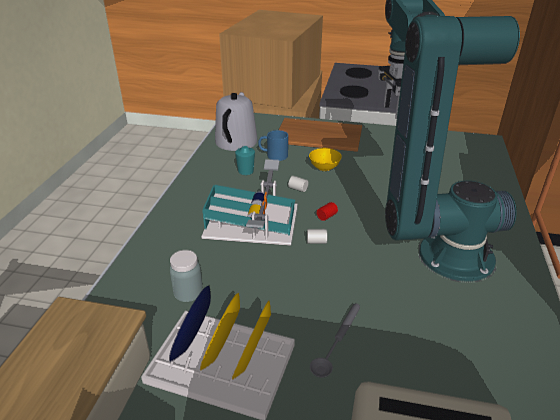

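```bash
cat > h.py <<'E'
from bench import *
import cv2, numpy as np
def proj(s,P):
    return cv2.projectPoints(np.float64(P).reshape(-1,1,3),s["rvec"],s["tvec"],s["intrinsics"],s["distortion"])[0][:,0]
def ray(s,uv):
    n=cv2.undistortPoints(np.float64(uv).reshape(-1,1,2),s["intrinsics"],s["distortion"])[:,0]
    R=cv2.Rodrigues(s["rvec"])[0]; d=np.c_[n,np.ones(len(n))]@R; c=-R.T@s["tvec"]; return c,d
def onz(s,uv,z):
    c,d=ray(s,uv); return c+d*((z-c[2])/d[:,2])[:,None]
def tri(s1,a,s2,b):
    c1,d1=ray(s1,[a]);c2,d2=ray(s2,[b]);d1=d1[0];d2=d2[0]
    t=np.linalg.lstsq(np.c_[d1,-d2],c2-c1,rcond=None)[0]
    p,q=c1+d1*t[0],c2+d2*t[1]; return (p+q)/2,np.linalg.norm(p-q)
E
python3 - <<'E'
from h import *
a=snapshot("scene");b=snapshot("side")
cv2.imwrite("pics/sc.png",cv2.resize(a["color"][165:325,220:370,::-1],None,fx=3.7,fy=3.7,interpolation=cv2.INTER_CUBIC))
cv2.imwrite("pics/si.png",cv2.resize(b["color"][150:250,195:345,::-1],None,fx=5,fy=5,interpolation=cv2.INTER_CUBIC))
print(onz(a,[[304,187],[256,285]],.118),onz(a,[[237,271],[323,305],[250,213],[350,240]],0.04))
E
```

```text
[[ 0.56099543  0.11810736  0.118     ]
 [ 0.59460516 -0.19888683  0.118     ]] [[ 0.50922852 -0.16574267  0.04      ]
 [ 0.75698152 -0.13665735  0.04      ]
 [ 0.44458748  0.00775524  0.04      ]
 [ 0.73672965  0.07075859  0.04      ]]
```

View pics/sc.png

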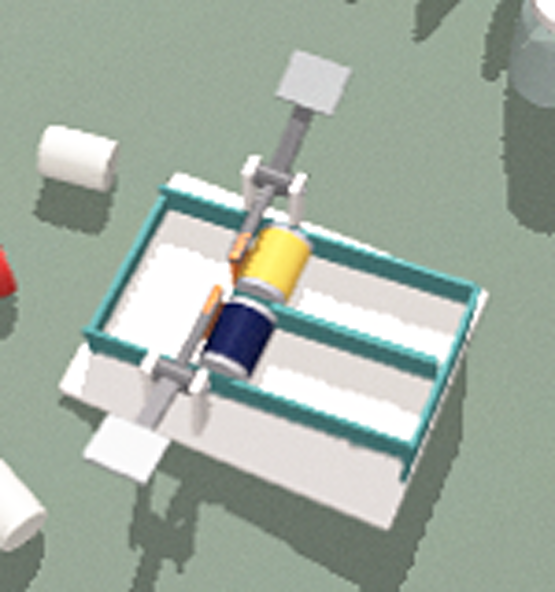

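View pics/si.png

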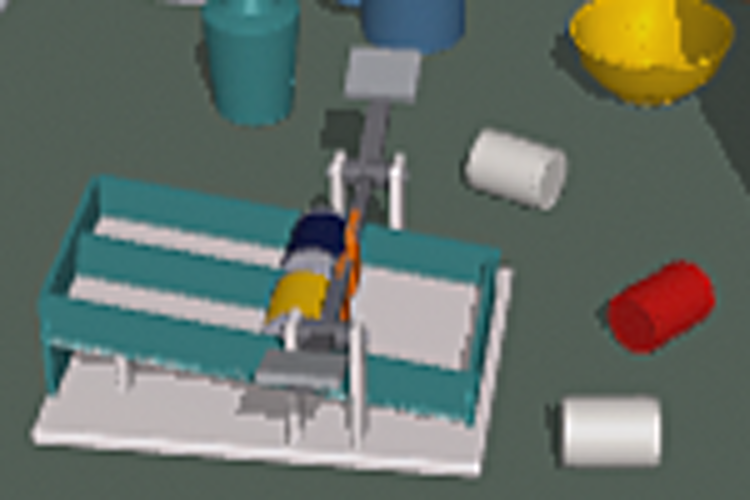

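```bash
python3 - <<'E'
from h import *
a=snapshot("scene");b=snapshot("side")
L,e=tri(a,[304.6,187.4],b,[255.4,223.0]);R,f=tri(a,[254.3,286.1],b,[271.6,164.6])
print(L,e,R,f)
L2,R2=onz(a,[[304.6,187.4],[254.3,286.1]],.118);print(L2,R2, np.linalg.norm(L2-R2))
L3,R3=onz(b,[[255.4,222.7],[271.6,164.6]],.118);print(L3,R3, np.linalg.norm(L3-R3))
d=(L2-R2);print("yaw",np.degrees(np.arctan2(-d[0],d[1])))
# jar lid, tool fingers pts
print("jar",onz(a,[[375,163]],.115))
E
```

```text
[0.56122587 0.11965563 0.11440926] 0.0018172793168839533 [ 0.58977975 -0.20249735  0.11340575] 0.003053957725234472
[0.56309968 0.11774414 0.118     ] [ 0.5924227  -0.20349173  0.118     ] 0.32257142498790126
[0.55943326 0.1226252  0.118     ] [ 0.58661144 -0.19552391  0.118     ] 0.3193078575791754
yaw 5.215612866646948
jar [[0.70184929 0.29642058 0.115     ]]
```

```bash
python3 - <<'E'
from h import *
a=snapshot("scene")
print("rack corners",onz(a,[[302,122],[372,157],[400,122],[335,90]],.03).round(3))
print("plates top",onz(a,[[335,66],[374,84],[362,135],[385,105]],.15).round(3))
E
```

```text
rack corners [[0.408 0.398 0.03 ]
 [0.671 0.379 0.03 ]
 [0.695 0.563 0.03 ]
 [0.439 0.588 0.03 ]]
plates top [[0.434 0.574 0.15 ]
 [0.58  0.56  0.15 ]
 [0.633 0.345 0.15 ]
 [0.646 0.492 0.15 ]]
```

What could be mistaken for the paddle I want, by scene-picture pixel:
- **Paddle at (304,187):** light grey, beside the yellow tin (293,237), on the +y side. This is the one to press.
- **Paddle at (255,286):** beside the navy tin (285,257). Not to be pressed.
- **Loose cylinders:** white at (241,208) and (220,300), red at (212,240). These are look-alikes to leave alone.

The close crop shows the yellow band in the +y lane. Its lever runs from the paddle at (304,187) to the orange gate in front of the yellow tin, so I choose lever_left.

send_rows --rows '[21.2,39.2,0,0,0,4.4,0,21.2,39.2,0,0,0,4.4,0,21.2,39.2,0,0,0,4.4,0,21.2,39.2,0,0,0,4.4,0,21.2,39.2,0,0,0,4.4,0,21.2,39.2,0,0,0,4.4,0,21.2,39.2,0,0,0,4.4,0,21.2,39.2,0,0,0,4.4,0]'

```text
time: 1.4
tool_pos: [0.3923, -0.1883, 0.2057]
ee_rot: [3.142, -0.001, -0.538]
wrist_force: [0.5, -0.4, -0.6]
width: 0.0173
```

send_rows --rows '[21.2,39.2,0,0,0,4.5,0,21.2,39.2,0,0,0,4.5,0,21.2,39.2,0,0,0,4.5,0,21.2,39.2,0,0,0,4.5,0,21.2,39.2,0,0,0,4.5,0,21.2,39.2,0,0,0,4.5,0,21.2,39.2,0,0,0,4.5,0,21.2,39.2,0,0,0,4.5,0]'

```text
time: 2.4
tool_pos: [0.562, 0.1254, 0.2056]
ee_rot: [3.141, -0.0, 0.09]
wrist_force: [-1.3, -0.7, 0.4]
width: 0.0007
```

```bash
python3 - <<'E'
from h import *
o=get_obs();print(o["time"],o["tool_pos"],o["ee_rot"],o["wrist_force"],o["width"])
w=snapshot("wrist");cv2.imwrite("pics/w1.png",w["color"][:,:,::-1])
b=snapshot("side");cv2.imwrite("pics/si1.png",cv2.resize(b["color"][110:250,165:365,::-1],None,fx=4,fy=4))
from scipy.spatial.transform import Rotation as Ro
R=Ro.from_euler("xyz",o["ee_rot"]).as_matrix();T=np.eye(4);T[:3,:3]=R;T[:3,3]=o["tool_pos"]
np.save("T1.npy",T)
E
```

```text
2.4 [0.56196231 0.12542308 0.20558005] [ 3.14139382e+00 -4.43019985e-04  9.03954694e-02] [-1.2721727  -0.70340175  0.41838733] 0.0006748883042727435
```

View pics/w1.png

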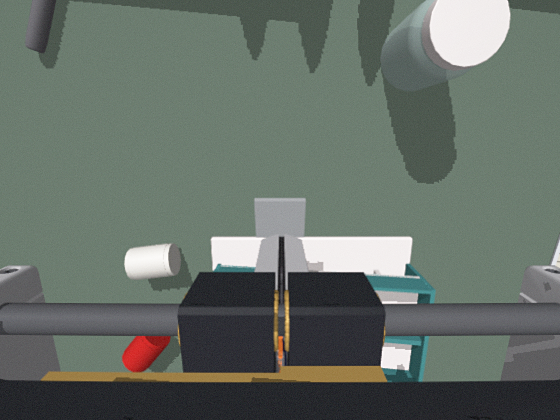

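View pics/si1.png

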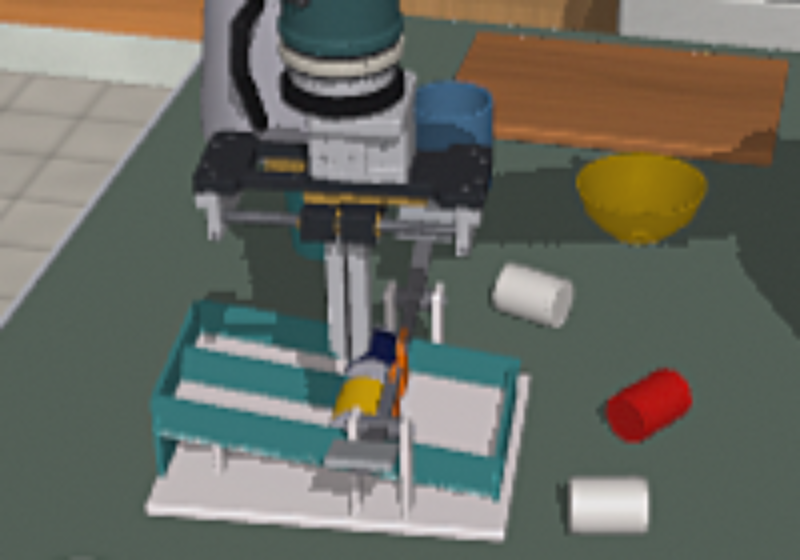

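The wrist view shows the left paddle at columns 255-305, with its outer edge at row 198, and the shut fingers cover its inner part. I'll cast the outer edge onto its own height, about 124 mm.

```bash
python3 - <<'E'
from h import *
w=snapshot("wrist");T=np.load("T1.npy")@w["T_tool_cam"]
n=cv2.undistortPoints(np.float64([[254.5,198],[305.5,198]]).reshape(-1,1,2),w["intrinsics"],w["distortion"])[:,0]
d=np.c_[n,np.ones(2)]@T[:3,:3].T;c=T[:3,3]
p=c+d*((.124-c[2])/d[:,2])[:,None];print(p,np.linalg.norm(p[0]-p[1]))
m=p.mean(0);u=np.array([-.09,.996,0]);print("centre",m-u*20*np.cos(.297))
E
```

```text
[[0.53616852 0.13819956 0.124     ]
 [0.58133665 0.14227826 0.124     ]] 0.04535191064202506
centre [  2.27994634 -18.90763858   0.124     ]
```

send_rows --rows '[-1.5,0,-30,0,0,0,0,0,0,-30,0,0,0,0,0,0,-10,0,0,0,0,0,0,-10,0,0,0,0,0,0,-10,0,0,0,0,0,0,-10,0,0,0,0,0,0,-10,0,0,0,0,0,0,-10,0,0,0,0]'

```text
time: 3.55
tool_pos: [0.5607, 0.1252, 0.086]
ee_rot: [-3.14, -0.003, 0.088]
wrist_force: [-0.6, 4.4, 5.8]
width: 0.0008
```

send_rows --rows '[0,0,-5,0,0,0,0,0,0,-5,0,0,0,0,0,0,-2,0,0,0,0,0,0,-2,0,0,0,0,0,0,0,0,0,0,0,0,0,0,0,0,0,0,0,0,0,0,0,0,0,0,0,0,0,0,0,0]'

```text
time: 4.55
tool_pos: [0.5608, 0.1242, 0.0724]
ee_rot: [3.142, -0.003, 0.088]
wrist_force: [0.6, 4.0, 4.9]
width: 0.0008
```

```bash
cat > look.py <<'E'
from h import *
import sys
k=sys.argv[1]
o=get_obs();print(o["time"],o["tool_pos"],o["wrist_force"])
a=snapshot("scene");b=snapshot("side")
A=cv2.resize(a["color"][165:315,220:370,::-1],(400,400),interpolation=cv2.INTER_CUBIC)
B=cv2.resize(b["color"][130:250,195:315,::-1],(400,400),interpolation=cv2.INTER_CUBIC)
cv2.imwrite(f"pics/l{k}.png",np.hstack([A,B]))
E
python3 look.py 1
```

```text
4.55 [0.56077977 0.1242055  0.07240638] [0.58099785 3.99173286 4.94447685]
```

View pics/l1.png

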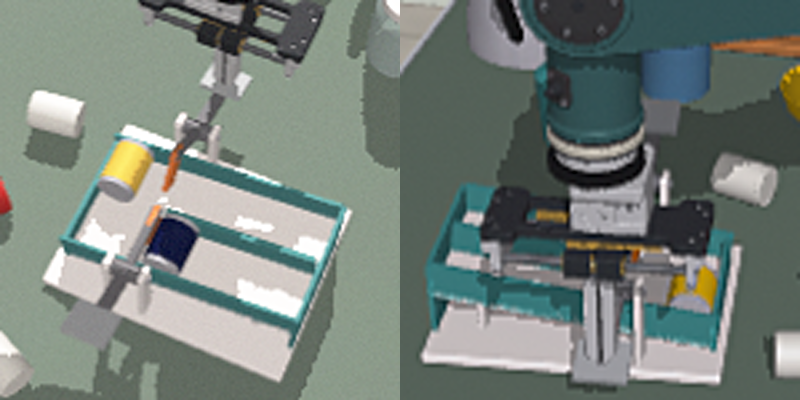

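The picture shows the yellow tin at (127,168) in the left crop, against the front lip. The navy tin at (173,245) is still behind its shut gate. I'll press a little further to the stop and hold while the tin settles.

send_rows --rows '[0,0,-1.5,0,0,0,0,0,0,-1.5,0,0,0,0,0,0,0,0,0,0,0,0,0,0,0,0,0,0,0,0,0,0,0,0,0,0,0,0,0,0,0,0,0,0,0,0,0,0,0,0,0,0,0,0,0,0]'

```text
time: 5.65
tool_pos: [0.561, 0.1242, 0.0715]
ee_rot: [3.141, -0.004, 0.088]
wrist_force: [-2.2, 1.6, 12.7]
width: 0.0005
```

```bash
python3 look.py 2
```

```text
5.65 [0.5609712  0.12415401 0.07151579] [-2.21069239  1.56892955 12.6975022 ]
```

View pics/l2.png

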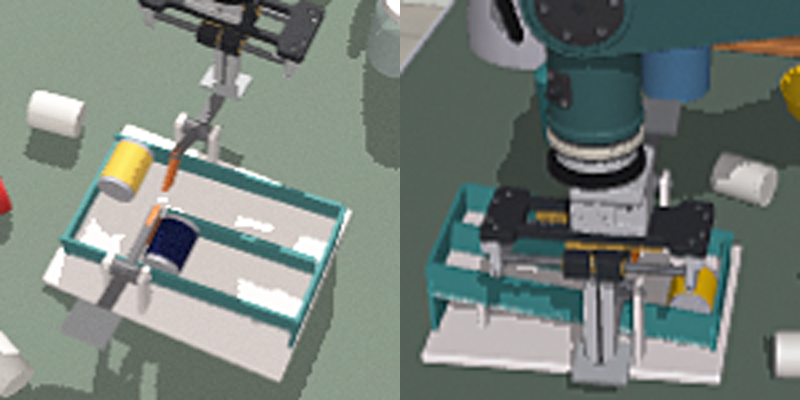

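The lever is at its stop (12.7 N) and the yellow tin is still at the lip. Now I'll let the paddle up gently and clear it.

send_rows --rows '[0,0,8,0,0,0,0,0,0,10,0,0,0,0,0,0,10,0,0,0,0,0,0,10,0,0,0,0,0,0,10,0,0,0,0,0,0,10,0,0,0,0,0,0,20,0,0,0,0,0,0,40,0,0,0,0]'

```text
time: 6.75
tool_pos: [0.5575, 0.1241, 0.1838]
ee_rot: [-3.141, 0.008, 0.088]
wrist_force: [0.5, -0.2, 0.4]
width: 0.0006
```

send_rows --rows '[-20,0,30,0,0,0,0,-40,0,20,0,0,0,0,-40,0,0,0,0,0,0,-40,0,0,0,0,0,0,-20,0,0,0,0,0,0,0,0,0,0,0,0,0,0,0,0,0,0,0,0,0,0,0,0,0,0,0]'

```text
time: 7.75
tool_pos: [0.4004, 0.124, 0.236]
ee_rot: [-3.142, 0.001, 0.087]
wrist_force: [0.9, 0.1, -0.6]
width: 0.0006
```

```bash
python3 look.py 3; python3 - <<'E'
from h import *
a=snapshot("scene");cv2.imwrite("pics/sc3.png",a["color"][:,:,::-1])
E
```

```text
7.75 [0.40039679 0.12403935 0.23601985] [ 0.85146744  0.08757873 -0.55233988]
```

View pics/l3.png

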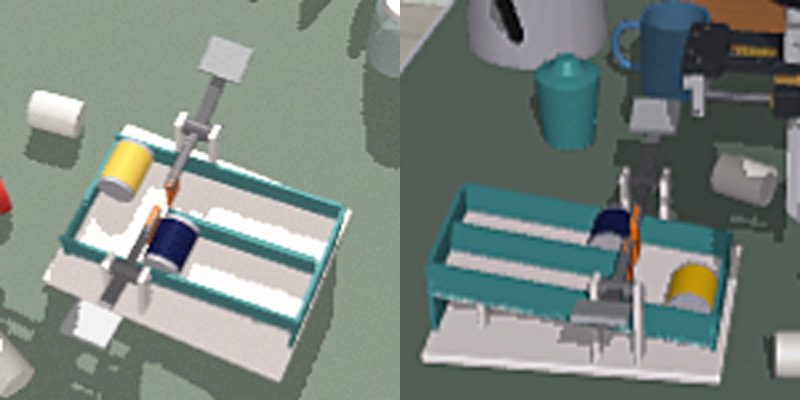

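View pics/sc3.png

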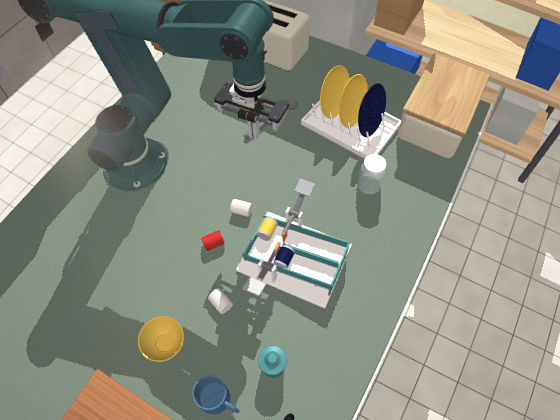

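Both paddles are back at rest: the left one is at (304,187), as at the start. The yellow tin (267,228) is at the front lip with its gate shut, and the navy tin (285,257) hasn't moved. Nothing else has visibly moved, and the arm touches nothing, so I'm handing in.

```bash
python3 -c "
from bench import *
print(close_job())"
```

```text
the job is handed in; nothing more can be done
None
```

The yellow tin is out at the front lip with its gate shut behind it. I handed the job in at about 8 s of the 35 s allowed.

- **What I did:** I pressed only the left paddle, using the shut fingertips. I pushed it down to the stop (12.7 N at the wrist), held it until the tin had rolled out, then let it up slowly and moved the arm clear.
- **Last checks:** In the final scene and side pictures the left paddle is back where it started, and the navy tin is still behind its shut gate. Nothing else on the worktop has visibly moved. The wrist force was back near zero, about 1 N.
- **Disagreements:** The scene, side and wrist views placed the left paddle within about 5 mm of each other, and the paddle was pressed cleanly. None of the checks failed.

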